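# Fit the organiser and hold the toolbox open

## Robot

A 6-joint arm with a two-finger parallel gripper is mounted at the origin on the work surface. World frame = base frame: x ahead of the robot, y to its left, z up, the work surface at z = 0. Lengths are in m, angles in degrees, forces in N, time in s.
With the tool pointing down it reaches from about 0.4 to 0.825 m from the base axis. Payload 7 kg.
Tool frame: the origin (TCP) lies at the centre of the arm's flange, where the gripper is bolted on; the fingertips stand 178 mm ahead of it and the grasp point (between the pads) lies 159 mm ahead of it (tip_reach is the distance from the TCP to the fingertips, in m); z points along the fingers, y is the line along which they close (so a half turn about z gives the same grasp; the last joint's range is limited). The gripper opens to 88 mm and grips with 3 to 60 N. Pads are 19 mm wide; open, the fingers measure 130 mm over their backs; the gripper's body (78 mm by 193 mm) begins 47 mm behind the grasp point.
Start: joints at [-55.056, 20.546, 0.682, 0, -70.136, -16.507], TCP at [0.213, -0.64, 0.405] pointing down, gripper open.
Joint ranges: [-176.03, 176.03], [-82.01, 121.73], [-58.28, 71.71], [-173.87, 95.51], [-174.79, -0.11], [-173.66, 173.66]. Speed limits (degrees/s): [136.94, 136.94, 172.46, 180, 180, 180].

## Interface

Orientations are given as [roll, pitch, yaw] about the fixed x, y, z axes, in that order (R = Rz(yaw) Ry(pitch) Rx(roll)).
In Python, from plant import * gives the robot as it stands.
- The arm moves only by the shell command python3 -m handwheel 'ROWS'. ROWS is JSON, a list of rows, each a list of 7 numbers: the opening, from -1 (shut) to 1 (fully open), then the shift along the tool's x, y, z as a fraction of full scale, then the turn, a rotation vector about the tool's x, y, z as a fraction of full scale. A call has 1 to 5 rows; each row shifts and turns the commanded pose from where the row before left it, along the tool's axes as they then stand; what a row does not reach is not made up. Full scale, the value 1, is 0.025 m for a shift and 6 degrees for a turn. A row lasts 1/8 s, in which the tool goes at most 62.5 mm and 10.7 degrees, less where a joint would pass 70% of its speed; a pose out of reach is approached as far as the arm can. A call with a number of a shift or a turn outside -1 to 1 is refused whole. A call with a gripper value outside its range is refused whole. The fingers move at their own pace and stop on an object; the grip force is fixed at half the most. Time passes only in rows, so rows that do not move let the fingers close. It gives the time, the measured TCP pose, the force, the opening and the grip force at its end, in the units of the state.
- get_obs(): the state, without advancing time (a new reading comes with each control period).
- snapshot(name): name is "side" or "top"; returns a dict with "color" (420x560x3 uint8, red, green, blue), "fx", "fy", "cx", "cy" (pixels), "R" (3x3) and "t" (3): a world point X has camera coordinates R X + t. Camera axes: x right, y down, z forward; pixel columns grow to the right and rows downward; lengths in m; the calibration is good to about 2 mm. A picture is of the moment at which its call begins. There is no depth.
- close_job(): hands the job in; it is judged then, once.
The state is a dict: "clock": time; "joint_pos": joint angles; "qvel": joint speeds; "tau": joint torques, N m; "tool_pos": TCP position; "orientation": TCP orientation; "force": force on the tool from outside, world axes, zero at the start; "moment": the same for the moment, N m; "opening": finger opening in m; "gripper_force": force on a finger pad.
Only numpy, scipy, OpenCV 4.12 (cv2) and the standard library are available. Lean on these libraries where they do the work, as an engineer would, in place of code of your own. Each camera call takes 0.05 s, during which the arm holds its last target. There are 200 camera calls.

## Task

The small loose parts organiser belongs in the empty well in the toolbox's lid: with the lid shut, press it in until its brim sits flat on the lid all round. Then lift the lid to 45 degrees open and hold it there, with the organiser still fully home, so that a helper can reach the tray inside; the program finishes while the robot is still holding the lid. Leave the other things on the table where they are.

Things in the scene. Friction and masses are not known exactly. Their poses are not given: they have to be found in the camera images.
- organiser: loose lift-out parts organiser, black with a raised clear cover, 0.12 kg. From the underside (origin at its centre, z up): body 104 (x) by 58 (y) by 28 mm, its end walls (+-x) tapering in to 96 mm over the lowest 10 mm; brim 114 by 68 by 3 mm; then the cover, 47 mm above the underside in all. Fits the well either way round. Starts upright on the table, left or right of the toolbox
- cover (a point): centre of the flat top of the organiser's clear cover, 47 mm above its underside. The cover is 100 (x) by 52 (y) mm, 16 mm tall above the brim, stiff and rigid: grip it across its 52 mm with the fingertips above the brim, and press on its top; small catches stick out 6 mm at the middle of its +-x ends
- toolbox: plastic hand toolbox, too heavy with tools to shift: body 190 mm (its x) by 370 mm (y), 115 mm tall, dark; with the shut lid 160 mm tall. Origin: centre of the underside, z up; the front with two undone latches faces -x, the hinge runs along y on the far side (+x)
- toolbox_lid (a joint): opening angle of the lid in rad: 0 shut, 0.785 = 45 degrees, stop at 1.75; grows as the front edge rises. The lid (190 by 370 mm, 45 mm thick, 0.6 kg) swings freely and falls shut when let go at 45 degrees. In its top are two wells, 128 mm to either side of its middle: the one at -y holds an organiser already, fixed there; the one at +y is empty
- well (a point): centre of the empty well's mouth, level with the lid's top; axes of the lid (x from front edge to hinge, z out of the top). Well 107 (x) by 61 (y) mm, 30 mm deep. A rounded spring catch in each end wall (+-x) stands out 3.5 mm, 12 mm below the mouth: see seat. Set down unpressed, the organiser stops on them about 10 mm above home
- seat (a point): where the organiser's origin (either x direction) lies when fully home, 28 mm below well, axes of the lid: the brim's underside then rests flat on the lid's top. To get there it is pushed past the two spring catches with about 4 to 8 N; they snap in above its tapered foot and then hold it lightly while the lid is tilted
- handle (a point): middle of the lid's carry handle: a rigid round bar 18 mm thick, 110 mm long along the lid's y, its centre line 42 mm above the lid's top, midway between front edge and hinge (95 mm from each), on two end posts as thick at y +-55 mm. Moves with the lid; axes of the lid. A gripped bar can turn between the pads
- hinge (a point): middle of the hinge line, at the far edge of the lid's underside, 115 mm above the table; y along the hinge, axes turn with the lid. With the lid shut the handle point is 95 mm from it towards -x and 87 mm above it
- large_case: bystander: black case with a clear top, 150 by 105 by 40 mm, too large for the well; on the table at the side of the toolbox where the organiser is not. Origin: centre of the underside
- battery: bystander: cordless tool battery, 112 by 74 by 60 mm. Origin: centre of the underside
- disc_case: bystander: flat disc case, 190 by 135 by 14 mm. Origin: centre of the underside
- tape_measure: bystander: tape measure standing on edge, 78 by 40 by 70 mm. Origin: centre of the underside
- pliers: bystander: combination pliers lying flat, 175 mm long along its x, 55 mm wide, 14 mm thick. Origin: centre of the underside

How it is judged:
By the outcome, as a careful person would: the job done as asked, in the order asked, and still so for the second after the job is handed in, while the arm keeps its last pose, push and grip.
It also fails if it takes over 64 s, if anything falls off the work surface, if the arm or the gripper's body presses on something with over 40 N, if the wrist force passes 120 N, or if a joint passes its speed limit or range.

## Working session

There is one attempt and no reset: what is moved stays moved. The work goes in short steps, Python scripts to look and compute and a shell command to move; the robot and the scene stay as the last step left them, time stands still between calls to the robot, and variables do not carry over. Pictures are saved under pics/ and viewed, at most 10 in all, crops included, and the job is handed in when it is done.

```bash
mkdir -p pics; ls
python3 - <<'E'
from plant import *
import cv2
for n in("top","side"):
    s=snapshot(n);cv2.imwrite(f"pics/{n}0.png",s["color"][:,:,::-1]);print(n,s["fx"],s["fy"],s["cx"],s["cy"],s["R"],s["t"])
o=get_obs();print(o)
E
```

```text
pics
top 480.3769460801808 480.3769460801808 279.8190800836341 208.0136924261594 [[ 0.01338259 -0.99980499 -0.01452209]
 [-0.99864204 -0.0126329  -0.05054192]
 [ 0.05034861  0.01517875 -0.99861635]] [0.00206342 0.4859487  1.63476041]
side 477.3973295870581 477.3973295870581 276.06453135692965 201.06673633905257 [[-0.77754981 -0.62850922  0.01981064]
 [-0.33808591  0.39127877 -0.85591988]
 [ 0.53020205 -0.67221804 -0.51672884]] [0.40130746 0.2738094  1.32631671]
{'clock': 0.1, 'joint_pos': array([-5.50567743e+01,  2.05878466e+01,  6.39542465e-01, -1.81314250e-02,
       -7.01348337e+01, -1.65057952e+01]), 'qvel': array([-0.02705044, -0.23953591,  0.08448071,  0.06765344,  0.00191064,
       -0.00577191]), 'tau': array([-1.39893877e-03, -5.84164524e+01,  2.93752724e+01,  7.01563731e+00,
        1.02125737e-02, -5.96063069e-05]), 'tool_pos': array([ 0.21341772, -0.64019904,  0.40381306]), 'orientation': array([ 1.79915445e+02, -7.27954176e-03, -1.61568738e+02]), 'force': array([-0.73248702, -0.21870013, -0.36145141]), 'moment': array([ 0.03409275, -0.02005069, -0.01785515]), 'gripper_force': 0.0, 'opening': 0.087362269194414}
```

View pics/top0.png

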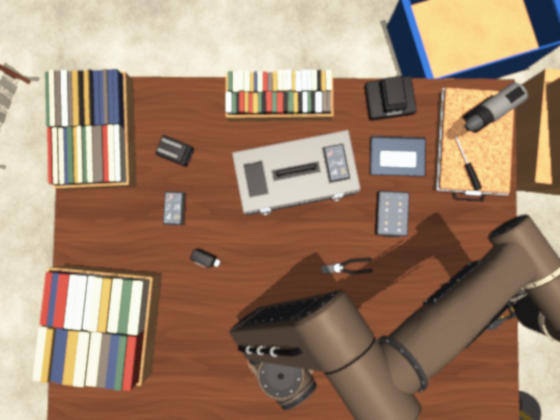

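View pics/side0.png

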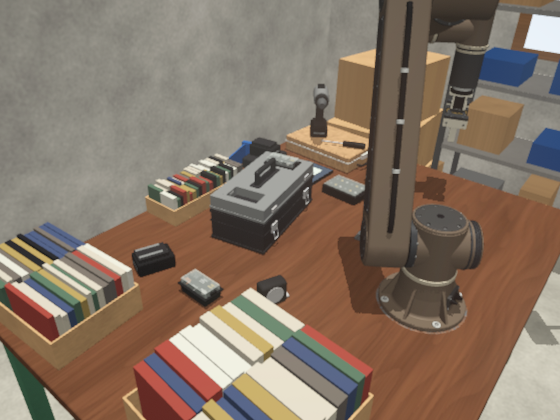

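The top view shows the organiser at about (173,208), left of the toolbox (296,171). The empty well is at (257,178), the handle at (296,171), and the large case at (392,213). Next I'll enlarge the relevant parts.

Run:
```python
import cv2,numpy as np
t=cv2.imread("pics/top0.png")
a=cv2.resize(t[125:220,228:363],None,fx=5.9,fy=5.9,interpolation=cv2.INTER_CUBIC)
cv2.imwrite("pics/c1.png",a)
b=cv2.resize(t[183:233,148:198],None,fx=8,fy=8,interpolation=cv2.INTER_CUBIC)
s=cv2.imread("pics/side0.png")
c=cv2.resize(s[262:312,172:232],None,fx=6.6667,fy=8,interpolation=cv2.INTER_CUBIC)
cv2.imwrite("pics/c2.png",np.hstack([b,c]))
```

```text
(no output)
```

View pics/c1.png

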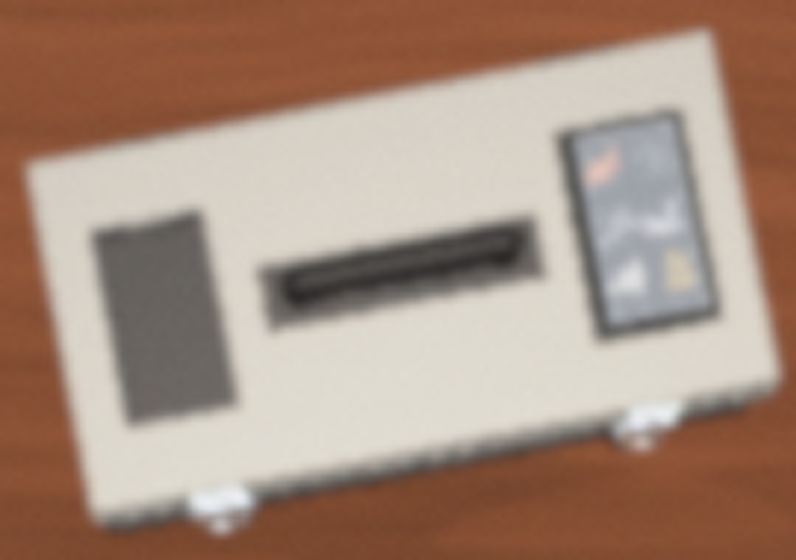

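View pics/c2.png

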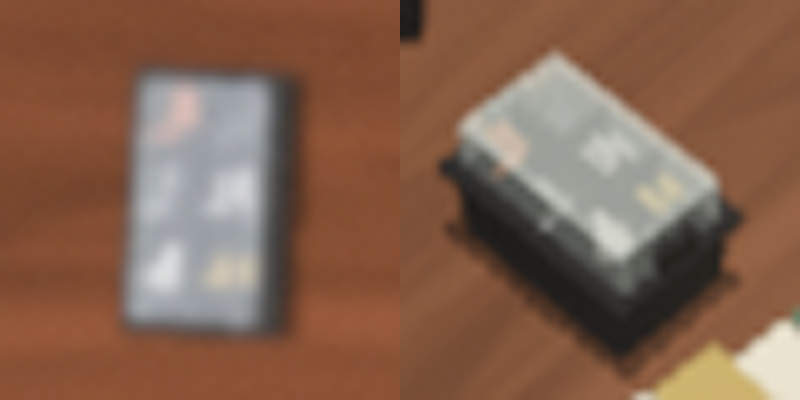

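The crops show the lid's corners and the well's corners ((93,230), (203,212), (237,405), (127,424)), plus the organiser's cover corners in both views. Now to compute poses from these.

```bash
cat > h.py <<'E'
import numpy as np
from plant import *
T=dict(f=480.3769460801808,c=(279.8190800836341,208.0136924261594),R=np.array([[0.01338259,-0.99980499,-0.01452209],[-0.99864204,-0.0126329,-0.05054192],[0.05034861,0.01517875,-0.99861635]]),t=np.array([0.00206342,0.4859487,1.63476041]))
S=dict(f=477.3973295870581,c=(276.06453135692965,201.06673633905257),R=np.array([[-0.77754981,-0.62850922,0.01981064],[-0.33808591,0.39127877,-0.85591988],[0.53020205,-0.67221804,-0.51672884]]),t=np.array([0.40130746,0.2738094,1.32631671]))
def back(C,p,z):
    p=np.atleast_2d(p).astype(float)
    d=np.c_[(p-C['c'])/C['f'],np.ones(len(p))]@C['R']
    o=-C['R'].T@C['t']
    return o+d*((z-o[2])/d[:,2])[:,None]
def proj(C,X):
    q=np.atleast_2d(X)@C['R'].T+C['t'];return q[:,:2]/q[:,2:]*C['f']+C['c']
E
python3 - <<'E'
from h import *
def m(p,s,o):return (np.array(p)+.5)/s-.5+np.array(o)
def rep(n,P):
    P=P[:,:2];print(n,P.round(4).tolist(),'c',P.mean(0).round(4),'sides',[round(float(np.linalg.norm(P[i]-P[i-3])),4) for i in range(4)],'ang',[round(float(np.degrees(np.arctan2(*(P[i-3]-P[i])[::-1]))),1) for i in range(4)])
rep('lid',back(T,m([(25,160),(712,30),(780,380),(92,522)],5.9,(228,125)),.16))
rep('well',back(T,m([(93,230),(203,212),(237,405),(127,424)],5.9,(228,125)),.16))
rep('orgT',back(T,m([(138,77),(274,77),(262,326),(124,326)],8,(148,183)),.047))
rep('orgS',back(S,m([(155,50),(320,182),(222,264),(57,127)],(6.6667,8),(172,262)),.047))
rep('handle',back(T,m([(285,290),(515,240),(520,245),(290,300)],5.9,(228,125)),.202))
E
```

```text
lid [[0.6538, 0.1594], [0.7275, -0.2055], [0.541, -0.2425], [0.4612, 0.1204]] c [ 0.5959 -0.0421] sides [0.3723, 0.1901, 0.3716, 0.1965] ang [-78.6, -168.8, 102.4, 11.5]
well [[0.6167, 0.1225], [0.627, 0.0641], [0.5242, 0.0445], [0.5134, 0.1027]] c [0.5703 0.0834] sides [0.0593, 0.1046, 0.0592, 0.1051] ang [-80.0, -169.2, 100.5, 10.9]
orgT [[0.5327, 0.3966], [0.5334, 0.3391], [0.4284, 0.3416], [0.4277, 0.3998]] c [0.4805 0.3693] sides [0.0575, 0.105, 0.0582, 0.1051] ang [-89.3, 178.6, 90.8, -1.8]
orgS [[0.533, 0.3466], [0.4302, 0.3514], [0.4311, 0.4052], [0.5329, 0.4011]] c [0.4818 0.3761] sides [0.1029, 0.0539, 0.102, 0.0546] ang [177.3, 89.1, -2.3, -89.9]
handle [[0.5806, 0.0189], [0.6079, -0.0994], [0.6054, -0.102], [0.5755, 0.0162]] c [ 0.5924 -0.0416] sides [0.1214, 0.0037, 0.122, 0.0058] ang [-77.0, -134.6, 104.2, 27.2]
```

Toolbox yaw is about 11.2°, with the well at (0.570, 0.083) and the organiser at about (0.481, 0.373) with yaw −2°. The sizes match what was given. Next I lift, turn to yaw 178 and move over.

```bash
cat >> h.py <<'E'
from scipy.spatial.transform import Rotation as Ro
def to(p,yaw,tilt=0):
    """needed shift (units of 25 mm, tool axes now) and turn (units of 6 deg) to TCP p, yaw; tilt about tool x"""
    o=get_obs();R=Ro.from_euler('xyz',o['orientation'],degrees=True)
    G=Ro.from_euler('xyz',[180,0,yaw],degrees=True)*Ro.from_euler('x',tilt,degrees=True)
    print('pos',o['tool_pos'].round(4),'rpy',o['orientation'].round(2),'F',o['force'].round(1),'open',round(o['opening'],4),'t',o['clock'])
    print('shift',(R.inv().apply(np.array(p)-o['tool_pos'])/.025).round(2),'turn',(np.degrees((R.inv()*G).as_rotvec())/6).round(2))
E
python3 -m handwheel '[[1,0,0,-1,0,0,0.85],[1,0,0,-1,0,0,0.85],[1,0,0,-1,0,0,0.85],[1,0,0,-1,0,0,0.85],[1,0,0,0,0,0,0]]'
python3 -m handwheel '[[1,-1,1,0,0,0,0],[1,-1,1,0,0,0,0],[1,-1,1,0,0,0,0],[1,-1,1,0,0,0,0],[1,-1,1,0,0,0,0]]'
python3 -m handwheel '[[1,-1,1,0,0,0,0],[1,-1,1,0,0,0,0],[1,-1,1,0,0,0,0],[1,-1,1,0,0,0,0],[1,-1,1,0,0,0,0]]'
python3 -c "
from h import *
to((.481,.373,.40),178)"
```

```text
clock: 0.72
tool_pos: [0.2134, -0.6405, 0.5067]
orientation: [-179.8, 0.1, 178.0]
force: [0.4, 1.3, 0.1]
opening: 0.0877
gripper_force: 0.0
clock: 1.35
tool_pos: [0.3434, -0.5187, 0.5034]
orientation: [179.9, -0.1, 178.1]
force: [1.1, 0.9, -0.4]
opening: 0.0877
gripper_force: 0.0
clock: 1.98
tool_pos: [0.4726, -0.398, 0.5034]
orientation: [179.9, -0.1, 178.1]
force: [-0.6, -1.9, 1.2]
opening: 0.088
gripper_force: 0.0
pos [ 0.4726 -0.398   0.5034] rpy [ 1.7995e+02 -8.0000e-02  1.7809e+02] F [-0.6 -1.9  1.2] open 0.088 t 1.975
shift [ 0.68 30.83  4.17] turn [ 0.01 -0.01  0.02]
```

```bash
python3 -m handwheel '[[1,0,1,0,0,0,0],[1,0,1,0,0,0,0],[1,0,1,0,0,0,0],[1,0,1,0,0,0,0],[1,0,1,0,0,0,0]]' >/dev/null
python3 -m handwheel '[[1,0,1,0,0,0,0],[1,0,1,0,0,0,0],[1,0,1,0,0,0,0],[1,0,1,0,0,0,0],[1,0,1,0,0,0,0]]' >/dev/null
python3 -m handwheel '[[1,0,1,0,0,0,0],[1,0,1,0,0,0,0],[1,0,1,0,0,0,0],[1,0,1,0,0,0,0],[1,0,1,0,0,0,0]]'>/dev/null
python3 -m handwheel '[[1,0,1,0,0,0,0],[1,0,1,0,0,0,0],[1,0,1,0,0,0,0],[1,0,1,0,0,0,0],[1,0,1,0,0,0,0]]'>/dev/null
python3 -m handwheel '[[1,0,1,0,0,0,0],[1,0,1,0,0,0,0],[1,0,1,0,0,0,0],[1,0,1,0,0,0,0],[1,0,1,0,0,0,0]]'>/dev/null
python3 -m handwheel '[[1,0,1,1,0,0,0],[1,0,1,1,0,0,0],[1,0,1,1,0,0,0],[1,0,1,1,0,0,0],[1,0,1,0,0,0,0]]'
python3 -c "
from h import *
to((.481,.373,.213),178)"
```

```text
clock: 5.72
tool_pos: [0.4971, 0.3517, 0.4025]
orientation: [-179.8, -0.2, 178.0]
force: [0.1, 0.8, 0.6]
opening: 0.0874
gripper_force: 0.0
pos [0.4971 0.3517 0.4025] rpy [-1.7981e+02 -1.6000e-01  1.7804e+02] F [0.1 0.8 0.6] open 0.0874 t 5.725
shift [0.65 0.85 7.58] turn [-0.03 -0.03  0.01]
```

```bash
python3 -m handwheel '[[1,0.3,0.4,1,0,0,0],[1,0.3,0.4,1,0,0,0],[1,0,0,1,0,0,0],[1,0,0,1,0,0,0],[1,0,0,1,0,0,0]]' >/dev/null
python3 -m handwheel '[[1,0,0,1,0,0,0],[1,0,0,0.3,0,0,0],[1,0,0,0,0,0,0]]'
python3 - <<'E'
from h import *
import cv2
to((.481,.373,.213),178)
t=snapshot("top")["color"];s=snapshot("side")["color"]
b=cv2.resize(t[180:240,145:205],(400,400),interpolation=2);c=cv2.resize(s[230:320,157:247],(400,400),interpolation=2)
cv2.imwrite("pics/g.png",np.hstack([b,c])[:,:,::-1])
E
```

```text
clock: 6.72
tool_pos: [0.4835, 0.3717, 0.2477]
orientation: [-180.0, 0.0, 178.1]
force: [0.0, 0.3, 0.5]
opening: 0.0876
gripper_force: 0.0
pos [0.4835 0.3717 0.2477] rpy [-1.8000e+02  2.0000e-02  1.7806e+02] F [0.  0.3 0.5] open 0.0876 t 6.725
shift [0.1  0.05 1.39] turn [-0.    0.    0.01]
```

View pics/g.png

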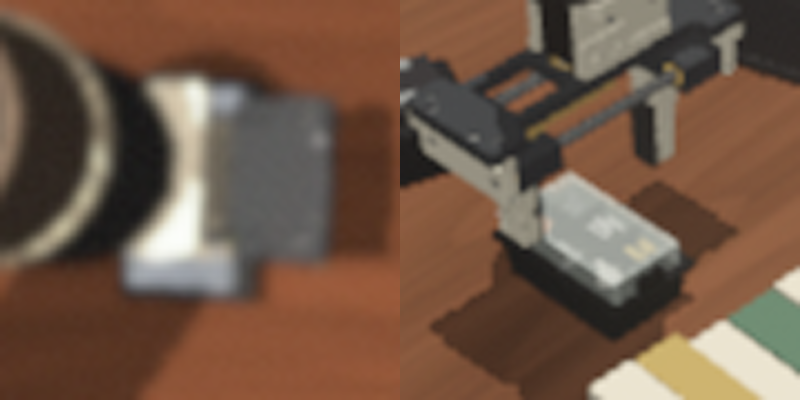

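```bash
python3 -c "
from h import *
k=400/90
for p in [(212,240),(283,245),(210,300),(172,175)]: print(p,back(S,[(p[0]/k+157,p[1]/k+230)],.047).round(4))
for X in [(.4835,.416,.070),(.4835,.328,.070),(.481,.373,.047)]:
  q=proj(S,X)[0]; print((q-[157,230])*k)
"
```

```text
(212, 240) [[0.4618 0.3764 0.047 ]]
(283, 245) [[0.4256 0.3518 0.047 ]]
(210, 300) [[0.4242 0.4141 0.047 ]]
(172, 175) [[0.526  0.3497 0.047 ]]
[136.07509917 228.48522423]
[242.11215631 157.45959282]
[194.26440502 223.71774729]
```

The picture shows the cover centred between the open fingers, agreeing with the projection within a few mm. Go down and grip.

```bash
python3 -m handwheel '[[1,0.1,0.05,0.7,0,0,0],[1,0,0,0.7,0,0,0],[1,0,0,0,0,0,0]]'
python3 -m handwheel '[[-1,0,0,0,0,0,0],[-1,0,0,0,0,0,0],[-1,0,0,0,0,0,0],[-1,0,0,0,0,0,0],[-1,0,0,0,0,0,0]]'
```

```text
clock: 7.2
tool_pos: [0.4806, 0.372, 0.2112]
orientation: [-179.9, -0.1, 178.0]
force: [-0.7, -0.3, 0.3]
opening: 0.0872
gripper_force: 0.0
clock: 7.82
tool_pos: [0.4809, 0.3725, 0.2124]
orientation: [180.0, 0.0, 178.0]
force: [-0.1, -0.2, 1.2]
opening: 0.052
gripper_force: 30.0
```

```bash
python3 -m handwheel '[[-1,0,0,-0.5,0,0,0],[-1,0,0,-1,0,0,0],[-1,0,0,-1,0,0,0],[-1,0,0,-1,0,0,0],[-1,0,0,-1,0,0,0]]'
python3 -m handwheel '[[-1,0,0,-1,0,0,0],[-1,0,0,-1,0,0,0],[-1,0,-0.5,-1,0,0,0],[-1,-0.5,-1,-0.5,0,0,0],[-1,-0.5,-1,0,0,0,0]]'
python3 -m handwheel '[[-1,-0.5,-1,0,0,0,0],[-1,-0.5,-1,0,0,0,0],[-1,-0.5,-1,0,0,0,0],[-1,-0.5,-1,0,0,0,0],[-1,0,-1,0,0,0,0]]'
python3 -m handwheel '[[-1,0,-1,0,0,0,-0.5],[-1,0,-0.5,0,0,0,-0.8],[-1,0,0,0,0,0,-0.9],[-1,0,0,0,0,0,0],[-1,0,0,0,0,0,0]]'
python3 -c "
from h import *
to((.5703,.0834,.40),-168.8)"
```

```text
clock: 8.45
tool_pos: [0.4806, 0.3721, 0.3262]
orientation: [180.0, -0.0, 178.0]
force: [1.3, 0.2, -2.0]
opening: 0.0519
gripper_force: 30.0
clock: 9.07
tool_pos: [0.5037, 0.3084, 0.4143]
orientation: [179.9, 0.1, 178.1]
force: [1.2, -0.3, -1.4]
opening: 0.0521
gripper_force: 30.0
clock: 9.7
tool_pos: [0.5495, 0.1812, 0.4124]
orientation: [-180.0, -0.0, 178.0]
force: [0.9, 0.1, -1.8]
opening: 0.0516
gripper_force: 30.0
clock: 10.32
tool_pos: [0.5484, 0.1448, 0.4124]
orientation: [180.0, 0.0, -168.9]
force: [-0.2, -0.3, -1.5]
opening: 0.0518
gripper_force: 30.0
pos [0.5484 0.1448 0.4124] rpy [ 1.7999e+02  1.0000e-02 -1.6887e+02] F [-0.2 -0.3 -1.5] open 0.0518 t 10.325
shift [-0.39 -2.58  0.49] turn [ 0.    0.   -0.01]
```

```bash
python3 -m handwheel '[[-1,-0.2,-0.9,0,0,0,0],[-1,-0.2,-0.9,0.3,0,0,0],[-1,0,-0.8,0.5,0,0,0],[-1,0,0,0,0,0,0],[-1,0,0,0,0,0,0]]'
python3 - <<'E'
from h import *
import cv2
to((.5703,.0834,.40),-168.8)
s=snapshot("side")["color"];t=snapshot("top")["color"]
cv2.imwrite("pics/s1.png",s[:,:,::-1]);cv2.imwrite("pics/t1.png",t[:,:,::-1])
c=cv2.resize(s[130:250,200:320],(600,600),interpolation=2)
cv2.imwrite("pics/w.png",c[:,:,::-1])
E
```

```text
clock: 10.95
tool_pos: [0.5711, 0.0831, 0.3921]
orientation: [-180.0, -0.0, -168.8]
force: [0.1, -0.2, -1.8]
opening: 0.0513
gripper_force: 30.0
pos [0.5711 0.0831 0.3921] rpy [-1.7999e+02 -1.0000e-02 -1.6879e+02] F [ 0.1 -0.2 -1.8] open 0.0513 t 10.95
shift [ 0.03  0.02 -0.32] turn [-0. -0.  0.]
```

View pics/w.png

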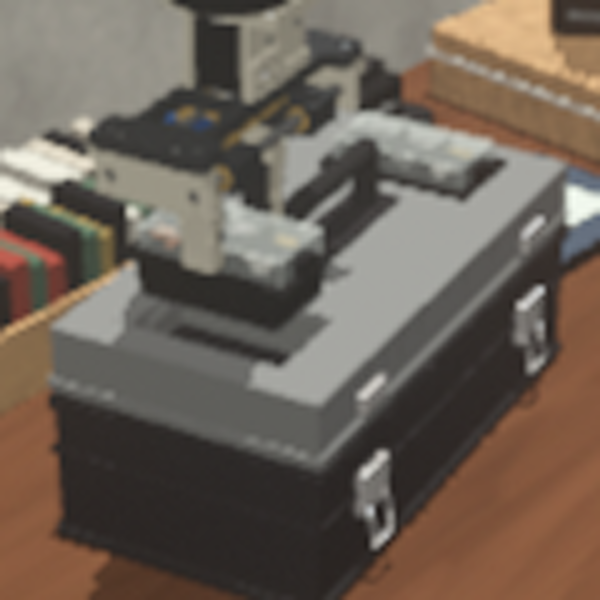

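The organiser hangs level just above the well (crop (230,260)). Next I'll overlay the model to check its x offset in the grip.

Run:
```python
from h import *
import cv2
s=cv2.imread("pics/s1.png")
k=10;x0,y0,w,h=215,165,75,58
a=cv2.resize(s[y0:y0+h,x0:x0+w],None,fx=k,fy=k,interpolation=2)
c,sn=np.cos(np.radians(11.2)),np.sin(np.radians(11.2))
def W(p,o):return np.array([o[0]+c*p[0]-sn*p[1],o[1]+sn*p[0]+c*p[1],o[2]+p[2]])
def poly(P,o,col):
    q=np.array([proj(S,W(p,o))[0] for p in P]);q=(q-[x0,y0]+.5)*k
    cv2.polylines(a,[q.astype(np.int32)],True,col,1)
def rect(x,y,z):return[(i*x/2,j*y/2,z)for i,j in((1,1),(1,-1),(-1,-1),(-1,1))]
o=(.5711,.0831,.3921-.2122)
poly(rect(.100,.052,.047),o,(0,0,255));poly(rect(.114,.068,.031),o,(0,255,0));poly(rect(.096,.058,0),o,(255,0,0))
poly(rect(.107,.061,0),(.5703,.0834,.16),(0,255,255))
cv2.imwrite("pics/ov.png",a)
```

```text
(no output)
```

View pics/ov.png

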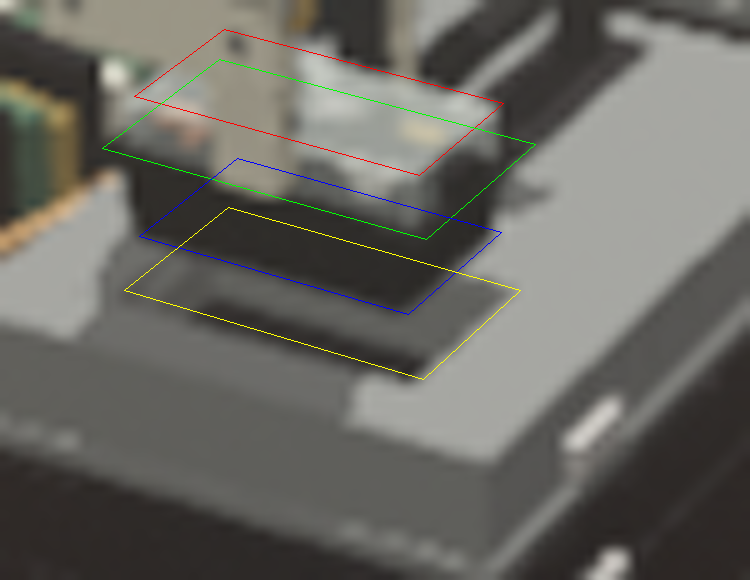

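The overlay agrees within about 1 mm: body corner at (408,314) and the well's near corner at (424,377). I'll nudge −x by 1 mm and go down while watching the force.

```bash
python3 -m handwheel '[[-1,0.04,0,0.4,0,0,0],[-1,0,0,0.4,0,0,0],[-1,0,0,0.1,0,0,0],[-1,0,0,0,0,0,0]]'
python3 -m handwheel '[[-1,0,0,0.1,0,0,0],[-1,0,0,0.1,0,0,0],[-1,0,0,0,0,0,0]]'
```

```text
clock: 11.55
tool_pos: [0.5699, 0.0837, 0.3711]
orientation: [180.0, 0.1, -168.7]
force: [-7.5, 5.1, 14.0]
opening: 0.0517
gripper_force: 30.1
clock: 11.92
tool_pos: [0.5701, 0.0844, 0.3692]
orientation: [179.9, 0.3, -168.6]
force: [-15.0, 9.6, 31.9]
opening: 0.052
gripper_force: 34.0
```

```bash
python3 -m handwheel '[[-1,0,0,-0.4,0,0,0],[-1,0.04,0.06,0,0,0,0],[-1,0,0,0,0,0,0]]'
python3 -m handwheel '[[-1,0,0,0.16,0,0,0],[-1,0,0,0,0,0,0]]'
python3 -m handwheel '[[-1,0,0,0.08,0,0,0],[-1,0,0,0,0,0,0]]'
```

```text
clock: 12.3
tool_pos: [0.5687, 0.0841, 0.3736]
orientation: [-180.0, -0.1, -168.8]
force: [-0.1, 0.9, -1.8]
opening: 0.052
gripper_force: 29.9
clock: 12.55
tool_pos: [0.5689, 0.0841, 0.3699]
orientation: [-180.0, -0.1, -168.8]
force: [0.1, 0.4, -1.7]
opening: 0.0519
gripper_force: 29.9
clock: 12.8
tool_pos: [0.5688, 0.0841, 0.3694]
orientation: [-180.0, 0.0, -168.8]
force: [-3.9, 0.7, 7.3]
opening: 0.0516
gripper_force: 30.4
```

```bash
python3 -m handwheel '[[-1,0,0,-0.1,0,0,0],[-1,0.06,0.02,0,0,0,0],[-1,0,0,0,0,0,0]]'
python3 -m handwheel '[[-1,0,0,0.1,0,0,0],[-1,0,0,0,0,0,0]]'
python3 -m handwheel '[[-1,0,0,0.08,0,0,0],[-1,0,0,0,0,0,0]]'
```

```text
clock: 13.18
tool_pos: [0.5672, 0.0844, 0.3709]
orientation: [180.0, -0.0, -168.8]
force: [0.6, -0.3, -2.8]
opening: 0.0517
gripper_force: 29.9
clock: 13.42
tool_pos: [0.5673, 0.0844, 0.3694]
orientation: [-180.0, 0.0, -168.7]
force: [-3.2, 0.6, 6.3]
opening: 0.0515
gripper_force: 30.4
clock: 13.68
tool_pos: [0.5672, 0.0844, 0.3692]
orientation: [-180.0, 0.1, -168.7]
force: [-9.2, 3.0, 17.6]
opening: 0.052
gripper_force: 32.2
```

Run:
```python
from h import *
import cv2
for _ in range(1):
    o=get_obs();F=o['force']-[0,0,-1.5];M=o['moment'];rz=-.21
    ry=(M[0]+rz*F[1])/F[2];rx=(rz*F[0]-M[1])/F[2]
    c,s=np.cos(np.radians(11.2)),np.sin(np.radians(11.2))
    print(F,M,'r world',rx,ry,'lid',c*rx+s*ry,-s*rx+c*ry)
s=snapshot("side")["color"];t=snapshot("top")["color"]
s=s[:,:,::-1].copy();cv2.imwrite("pics/s2.png",s)
k=8;x0,y0,w,h=225,160,65,65
a=cv2.resize(s[y0:y0+h,x0:x0+w],(520,520),interpolation=2)
b=cv2.resize(t[150:195,235:270][:,:,::-1],(280,360),interpolation=2)
cv2.imwrite("pics/ov2.png",np.hstack([a,np.vstack([b,np.zeros((160,280,3),np.uint8)])]))
```

```text
[-9.1953369   3.00682693 19.12559125] [ 0.35736644  3.44625088 -0.11133447] r world -0.0792252698394429 -0.014329868727838634 lid -0.08049978963835144 0.0013313102834409361
```

View pics/ov2.png

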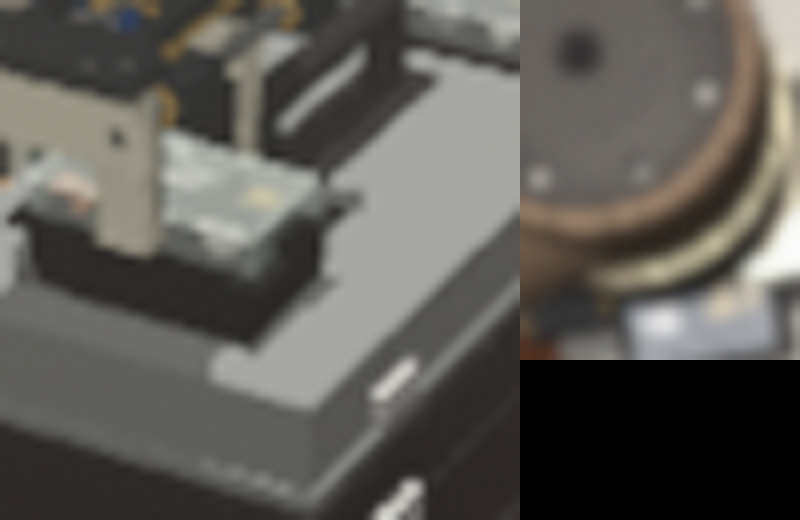

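Run:
```python
from h import *
c,s=np.cos(np.radians(11.2)),np.sin(np.radians(11.2))
for n,p in dict(front=(255,348),rear=(35,278)).items():
  for z in(.158,.162):
    X=back(S,[((p[0]+.5)/8-.5+225,(p[1]+.5)/8-.5+160)],z)[0]-[.5703,.0834,0]
    print(n,z,'lid rel well',c*X[0]+s*X[1],-s*X[0]+c*X[1])
```

```text
front 0.158 lid rel well -0.05270366585775858 0.031539539094803545
front 0.162 lid rel well -0.055964671833957855 0.03723020194677906
rear 0.158 lid rel well 0.04775325723597158 0.028387856034573954
rear 0.162 lid rel well 0.043959149954487964 0.03409524412858877
```

The contact moment and the picture both put the front foot edge on the front rim, about 3 mm too far −x. I'll raise, shift +x and retry with contact localisation.

```bash
cat >> h.py <<'E'
def ct():
    o=get_obs();F=o['force']+[0,0,1.5];M=o['moment'];c,s=np.cos(np.radians(11.2)),np.sin(np.radians(11.2))
    ry=(M[0]-.21*F[1])/F[2];rx=(-.21*F[0]-M[1])/F[2]
    L=lambda v:np.array([c*v[0]+s*v[1],-s*v[0]+c*v[1]])
    print('TCP lid rel well mm',(L(o['tool_pos']-[.5703,.0834,0])*1e3).round(2),'z',o['tool_pos'][2].round(4),'Flid',L(F).round(1),F[2].round(1),'contact lid mm',(L((rx,ry))*1e3).round(0),'M',M.round(2))
E
python3 -m handwheel '[[-1,0,0,-0.25,0,0,0],[-1,-0.17,-0.05,0,0,0,0],[-1,0,0,0,0,0,0]]'
python3 -c "from h import *; ct()"
python3 -m handwheel '[[-1,0,0,0.15,0,0,0],[-1,0,0,0.1,0,0,0],[-1,0,0,0,0,0,0]]'
python3 -c "from h import *; ct()"
```

```text
clock: 14.15
tool_pos: [0.5721, 0.0839, 0.3723]
orientation: [-180.0, -0.0, -168.8]
force: [0.5, -0.8, -1.8]
opening: 0.0519
gripper_force: 29.9
TCP lid rel well mm [1.86 0.18] z 0.3723 Flid [ 0.3 -0.9] -0.3 contact lid mm [ 128. -610.] M [ 0.01 -0.02  0.02]
clock: 14.52
tool_pos: [0.5716, 0.084, 0.3693]
orientation: [-180.0, 0.1, -168.7]
force: [-9.5, 1.6, 20.3]
opening: 0.0521
gripper_force: 32.4
TCP lid rel well mm [1.42 0.36] z 0.3693 Flid [-9.   3.4] 21.8 contact lid mm [-69.  10.] M [ 0.25  3.51 -0.17]
```

Run:
```python
from h import *
import cv2
from scipy.optimize import minimize
def lab(f):return cv2.cvtColor(cv2.imread(f),cv2.COLOR_BGR2LAB).astype(np.float32)
c0=np.array([.5959,-.0421])
def fit(C,f,wd,hd,x0,names,sub=''):
    im=cv2.GaussianBlur(lab(f),(0,0),.6)
    def smp(X):
        q=proj(C,X).astype(np.float32);return cv2.remap(im,q[None,:,0],q[None,:,1],cv2.INTER_CUBIC)[0]
    # per-side edge search : gradient-max offset along normal, then line fit
    cx,cy,a=x0;c,s=np.cos(a),np.sin(a);out=[]
    offs=np.arange(-.007,.0071,.00025)
    for nx,ny in names:
        half=(hd if nx else wd)/2*.8
        pts=[]
        for t in np.linspace(-half,half,60):
            p=np.array([nx*wd/2 if nx else t, ny*hd/2 if ny else t])
            P=[[cx+c*(p[0]+o*nx)-s*(p[1]+o*ny),cy+s*(p[0]+o*nx)+c*(p[1]+o*ny),.16] for o in offs]
            v=smp(P);g=np.linalg.norm(np.gradient(v,axis=0),axis=1);g=g**2
            pts.append((t,(g*offs).sum()/g.sum()))
        pts=np.array(pts);k=np.ones(len(pts),bool)
        for _ in range(3):
            m=np.polyfit(pts[k,0],pts[k,1],1);r=pts[:,1]-np.polyval(m,pts[:,0]);k=abs(r)<2*r[k].std()+1e-5
        out.append((nx,ny,round(m[1]*1e3,2),'slope deg',round(float(np.degrees(m[0])),2)*(1 if ny else -1)*(ny or nx),'sd',round(r[k].std()*1e3,2)))
    return out
a=np.radians(11.2);n4=((1,0),(-1,0),(0,1),(0,-1))
print('lid top');[print(*r) for r in fit(T,'pics/top0.png',.19,.37,(*c0,a),n4)]
print('lid side');[print(*r) for r in fit(S,'pics/side0.png',.19,.37,(*c0,a),n4)]
print('well top');[print(*r) for r in fit(T,'pics/top0.png',.107,.061,(.5703,.0834,a),n4)]
print('well side');[print(*r) for r in fit(S,'pics/side0.png',.107,.061,(.5703,.0834,a),n4)]
```

```text
lid top
1 0 1.07 slope deg 0.49 sd 0.13
-1 0 1.77 slope deg 0.28 sd 0.26
0 1 1.28 slope deg 0.48 sd 0.11
0 -1 0.59 slope deg 0.52 sd 0.11
lid side
1 0 3.08 slope deg -0.05 sd 0.82
-1 0 -1.28 slope deg 0.31 sd 0.29
0 1 4.44 slope deg 0.14 sd 0.23
0 -1 -0.82 slope deg -0.83 sd 0.71
well top
1 0 -1.04 slope deg 0.76 sd 0.45
-1 0 -0.58 slope deg 0.05 sd 0.15
0 1 -0.04 slope deg 0.4 sd 0.13
0 -1 -1.09 slope deg 0.67 sd 0.09
well side
1 0 1.77 slope deg -0.13 sd 0.4
-1 0 -2.16 slope deg 0.9 sd 0.27
0 1 3.49 slope deg 0.39 sd 0.18
0 -1 -4.21 slope deg 0.29 sd 0.26
```

The edge fits give yaw ≈ 11.65°. The side camera puts the well about 3 mm further along lid y than the top camera does, so I'll take the mean: x +1, y +1.8.

```bash
python3 -m handwheel '[[-1,0,0,-0.25,0,0,0],[-1,0.02,0.065,0,0,0,-0.075],[-1,0,0,0,0,0,0]]'
python3 -c "from h import *; ct()"
python3 -m handwheel '[[-1,0,0,0.15,0,0,0],[-1,0,0,0.1,0,0,0],[-1,0,0,0,0,0,0]]'
python3 -c "from h import *; ct()"
```

```text
clock: 14.9
tool_pos: [0.5708, 0.0856, 0.3722]
orientation: [-180.0, -0.1, -168.3]
force: [-0.5, -0.1, -2.3]
opening: 0.0519
gripper_force: 29.9
TCP lid rel well mm [0.95 2.01] z 0.3722 Flid [-0.5  0. ] -0.8 contact lid mm [-105.  -24.] M [0.02 0.03 0.02]
clock: 15.28
tool_pos: [0.5708, 0.0856, 0.3692]
orientation: [-180.0, 0.1, -168.3]
force: [-10.1, 1.9, 19.3]
opening: 0.052
gripper_force: 32.5
TCP lid rel well mm [0.87 2.04] z 0.3692 Flid [-9.5  3.8] 20.8 contact lid mm [-75.  14.] M [ 0.37  3.69 -0.12]
```

Run:
```python
from h import *
import cv2
s=snapshot("side")["color"][:,:,::-1].copy()
k=13;x0,y0,w,h=222,166,61,46
a=cv2.resize(s[y0:y0+h,x0:x0+w],None,fx=k,fy=k,interpolation=2)
a=cv2.convertScaleAbs(a,alpha=1.5,beta=10)
t=np.radians(11.65);c,sn=np.cos(t),np.sin(t)
def poly(x,y,z,o,col):
    P=[(o[0]+c*i*x/2-sn*j*y/2,o[1]+sn*i*x/2+c*j*y/2,z)for i,j in((1,1),(1,-1),(-1,-1),(-1,1))]
    q=((proj(S,P)-[x0,y0]+.5)*k).astype(np.int32);cv2.polylines(a,[q],True,col,1);print(q.tolist())
z0=.160;o=(.5708,.0856)
poly(.100,.052,z0+.047,o,(0,0,255));poly(.114,.068,z0+.031,o,(0,255,0));poly(.096,.058,z0,o,(255,128,0));poly(.107,.061,.16,(.5703+.002*c-sn*.0035,.0834+.0035),(0,255,255))
cv2.imwrite("pics/ov3.png",a)
```

```text
[[79, 192], [194, 102], [557, 199], [449, 294]]
[[38, 258], [188, 140], [598, 251], [458, 377]]
[[86, 371], [212, 268], [554, 364], [435, 473]]
[[57, 370], [190, 261], [571, 368], [447, 483]]
```

View pics/ov3.png

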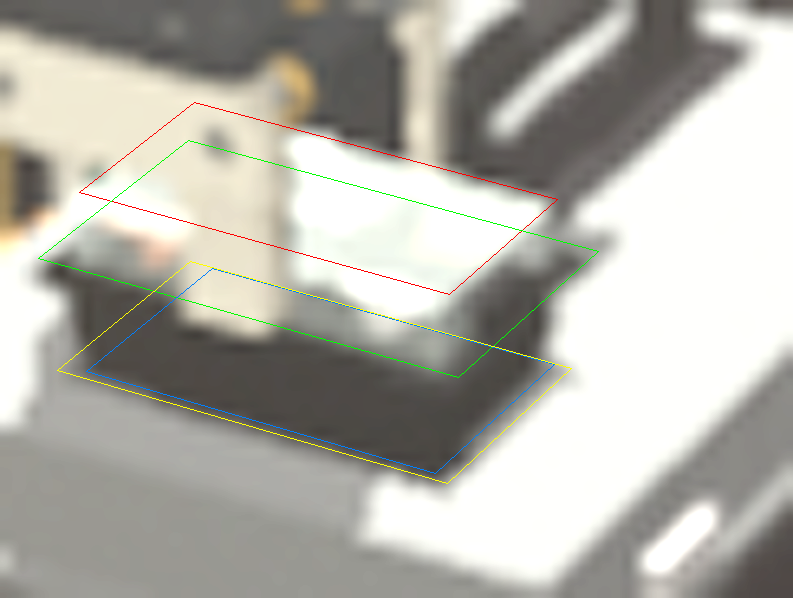

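The picture shows the foot seemingly within the well's outline (blue in yellow), but the front of the cover may sit low. I'll raise to the earlier pose and measure with ECC whether the organiser moved in the grip.

```bash
python3 -m handwheel '[[-1,0,0,-0.5,0,0,0],[-1,0,-0.09,-0.5,0,0,0.07],[-1,0,0,0,0,0,0],[-1,0,0,0,0,0,0]]'
python3 - <<'E'
from h import *
import cv2
to((.5711,.0831,.3921),-168.8)
s=snapshot("side")["color"][:,:,::-1].copy();cv2.imwrite("pics/s3.png",s)
t=snapshot("top")["color"][:,:,::-1].copy();cv2.imwrite("pics/t3.png",t)
E
```

```text
clock: 15.82
tool_pos: [0.5714, 0.0832, 0.3912]
orientation: [180.0, -0.0, -168.8]
force: [0.1, -0.1, -2.0]
opening: 0.0524
gripper_force: 29.9
pos [0.5714 0.0832 0.3912] rpy [ 1.7999e+02 -4.0000e-02 -1.6875e+02] F [ 0.1 -0.1 -2. ] open 0.0524 t 15.825
shift [ 0.01 -0.   -0.04] turn [ 0.   -0.01  0.01]
```

Run:
```python
import cv2,numpy as np
a=cv2.imread("pics/s1.png",0).astype(np.float32);b=cv2.imread("pics/s3.png",0).astype(np.float32)
for n,(u0,u1,v0,v1) in dict(gripper=(200,245,140,165),finger=(232,246,165,186),front=(246,268,173,190),frontlow=(246,268,182,199),rear=(226,236,172,190),lid=(270,290,190,210),latch=(260,290,215,245)).items():
    W=np.eye(2,3,dtype=np.float32);m=np.zeros(a.shape,np.uint8);m[v0:v1,u0:u1]=255
    try:
        cc,W=cv2.findTransformECC(a,b,W,cv2.MOTION_TRANSLATION,(3,200,1e-6),m,3);print(n,round(cc,4),W[:,2].round(2))
    except Exception as e:print(n,'x')
```

```text
gripper 0.9983 [0.06 0.16]
finger 0.9959 [0.02 0.15]
front 0.9969 [-0.06 -0.04]
frontlow 0.9844 [-0.23  0.06]
rear 0.998 [1.01 0.45]
lid 1.0 [-0.  0.]
latch 1.0 [ 0.01 -0.01]
```

```bash
python3 -m handwheel '[[-1,-0.28,0.085,0,0,0,-0.07],[-1,0,0,0.5,0,0,0],[-1,0,0,0.2,0,0,0],[-1,0,0,0.05,0,0,0],[-1,0,0,0,0,0,0]]' >/dev/null
python3 -c "from h import *; ct()"
python3 -m handwheel '[[-1,0,0,0.05,0,0,0],[-1,0,0,0,0,0,0]]'>/dev/null
python3 -c "from h import *; ct()"
python3 -m handwheel '[[-1,0,0,0.05,0,0,0],[-1,0,0,0,0,0,0]]'>/dev/null
python3 -c "from h import *; ct()"
python3 -m handwheel '[[-1,0,0,0.05,0,0,0],[-1,0,0,0,0,0,0]]'>/dev/null
python3 -c "from h import *; ct()"
```

```text
TCP lid rel well mm [8.06 1.77] z 0.3729 Flid [-0.3 -0.4] -0.0 contact lid mm [-1191. -1985.] M [ 0.01 -0.    0.04]
TCP lid rel well mm [8.09 1.78] z 0.372 Flid [-0.5 -0.4] 2.5 contact lid mm [-51.  53.] M [0.   0.23 0.01]
TCP lid rel well mm [7.97 1.71] z 0.3711 Flid [-3.9 -0.3] 5.7 contact lid mm [-40.  44.] M [-0.01  1.06  0.06]
TCP lid rel well mm [7.92 1.64] z 0.3705 Flid [-4.9 -0.4] 11.4 contact lid mm [-58.  24.] M [-0.14  1.7   0.06]
```

```bash
python3 -m handwheel '[[-1,0,0,-0.25,0,0,0],[-1,0.28,-0.07,0,0,0,0],[-1,0,0,0.25,0,0,0],[-1,0,0,0,0,0,0]]' >/dev/null
python3 -c "from h import *; ct()"
python3 -m handwheel '[[-1,0,0.03,0,0,0,0],[-1,0,0,0,0,0,0]]'>/dev/null
python3 -c "from h import *; ct()"
python3 -m handwheel '[[-1,0,0.03,0,0,0,0],[-1,0,0,0,0,0,0]]'>/dev/null
python3 -c "from h import *; ct()"
python3 -m handwheel '[[-1,0,0.03,0,0,0,0],[-1,0,0,0,0,0,0]]'>/dev/null
python3 -c "from h import *; ct()"
python3 -m handwheel '[[-1,0,0.03,0,0,0,0],[-1,0,0,0,0,0,0]]'>/dev/null
python3 -c "from h import *; ct()"
python3 -m handwheel '[[-1,0,0.03,0,0,0,0],[-1,0,0,0,0,0,0]]'>/dev/null
python3 -c "from h import *; ct()"
```

```text
TCP lid rel well mm [ 0.78 -0.01] z 0.3694 Flid [-3.6  1. ] 8.3 contact lid mm [-74.  17.] M [ 0.08  1.41 -0.02]
TCP lid rel well mm [0.86 0.34] z 0.3694 Flid [-2.9 -1.1] 7.0 contact lid mm [-61. -77.] M [-0.95  0.87 -0.03]
TCP lid rel well mm [1.04 1.04] z 0.3694 Flid [-1.4 -3.8] 6.2 contact lid mm [ -53. -144.] M [-1.79  0.28 -0.01]
TCP lid rel well mm [1.19 2.05] z 0.3694 Flid [-0.8 -3.6] 6.4 contact lid mm [ -12. -141.] M [-1.68 -0.08 -0.05]
TCP lid rel well mm [1.22 2.99] z 0.3693 Flid [-0.1 -3.8] 6.1 contact lid mm [   6. -140.] M [-1.63 -0.33 -0.07]
TCP lid rel well mm [0.74 4.28] z 0.3682 Flid [0.3 1. ] -0.4 contact lid mm [173. 282.] M [0.08 0.03 0.04]
```

It dropped in at lid y ≈ +4.3 mm. Continue down.

```bash
python3 -m handwheel '[[-1,0,0,0.08,0,0,0],[-1,0,0,0,0,0,0]]'>/dev/null
python3 -c "from h import *; ct()"
python3 -m handwheel '[[-1,0,0,0.08,0,0,0],[-1,0,0,0,0,0,0]]'>/dev/null
python3 -c "from h import *; ct()"
python3 -m handwheel '[[-1,0,0,0.08,0,0,0],[-1,0,0,0,0,0,0]]'>/dev/null
python3 -c "from h import *; ct()"
python3 -m handwheel '[[-1,0,0,0.08,0,0,0],[-1,0,0,0,0,0,0]]'>/dev/null
python3 -c "from h import *; ct()"
```

```text
TCP lid rel well mm [0.98 4.2 ] z 0.3665 Flid [-0.5  1.6] -1.1 contact lid mm [-166. -570.] M [0.93 0.1  0.09]
TCP lid rel well mm [1.11 4.11] z 0.3651 Flid [-0.8  3.6] 0.6 contact lid mm [  61. 1863.] M [1.76 0.48 0.23]
TCP lid rel well mm [1.2  4.12] z 0.3633 Flid [0.4 4.9] 1.8 contact lid mm [-113.  530.] M [1.9  0.49 0.23]
TCP lid rel well mm [1.33 4.12] z 0.3615 Flid [0.6 4.1] 2.7 contact lid mm [-48. 404.] M [1.91 0.38 0.2 ]
```

```bash
python3 -m handwheel '[[-1,0,0.03,0.08,0,0,0],[-1,0,0,0,0,0,0]]'>/dev/null
python3 -c "from h import *; ct()"
python3 -m handwheel '[[-1,0,0,0.08,0,0,0],[-1,0,0,0.08,0,0,0],[-1,0,0,0,0,0,0]]'>/dev/null
python3 -c "from h import *; ct()"
python3 -m handwheel '[[-1,0,0,0.08,0,0,0],[-1,0,0,0,0,0,0]]'>/dev/null
python3 -c "from h import *; ct()"
python3 -m handwheel '[[-1,0,0,0.08,0,0,0],[-1,0,0,0,0,0,0]]'>/dev/null
python3 -c "from h import *; ct()"
```

```text
TCP lid rel well mm [1.11 4.42] z 0.359 Flid [0.6 2.9] 0.7 contact lid mm [352. 519.] M [ 1.05 -0.18  0.15]
TCP lid rel well mm [0.83 4.4 ] z 0.3551 Flid [-2.5  2.7] 3.1 contact lid mm [-17. 133.] M [0.86 0.76 0.09]
TCP lid rel well mm [1.14 4.43] z 0.3534 Flid [-2.4  1.5] 4.7 contact lid mm [ 10. 124.] M [0.79 0.62 0.14]
TCP lid rel well mm [1.33 4.44] z 0.3516 Flid [-0.2  2.2] 5.9 contact lid mm [-29.  63.] M [0.76 0.37 0.09]
```

```bash
python3 -m handwheel '[[-1,0,0,0.1,0,0,0],[-1,0,0,0,0,0,0]]'>/dev/null
python3 -c "from h import *; ct()"
python3 -m handwheel '[[-1,0,0,0.1,0,0,0],[-1,0,0,0,0,0,0]]'>/dev/null
python3 -c "from h import *; ct()"
python3 -m handwheel '[[-1,0,0,0.1,0,0,0],[-1,0,0,0,0,0,0]]'>/dev/null
python3 -c "from h import *; ct()"
python3 -m handwheel '[[-1,0,0,0.1,0,0,0],[-1,0,0,0,0,0,0]]'>/dev/null
python3 -c "from h import *; ct()"
python3 -m handwheel '[[-1,0,0,0.1,0,0,0],[-1,0,0,0,0,0,0]]'>/dev/null
python3 -c "from h import *; ct()"
```

```text
TCP lid rel well mm [1.21 4.43] z 0.3488 Flid [1.1 2.5] 4.6 contact lid mm [-68.  24.] M [0.61 0.21 0.18]
TCP lid rel well mm [0.93 4.46] z 0.3456 Flid [0.1 1.2] 1.7 contact lid mm [-21. 238.] M [0.64 0.15 0.14]
TCP lid rel well mm [1.03 4.34] z 0.3442 Flid [-2.3  1.1] 8.6 contact lid mm [-47.  77.] M [ 0.7   1.05 -0.12]
TCP lid rel well mm [1.11 4.14] z 0.3428 Flid [-3.6 -0.3] 15.8 contact lid mm [-64.  53.] M [ 0.41  1.89 -0.2 ]
TCP lid rel well mm [1.06 3.98] z 0.3414 Flid [-7.9  2.1] 23.1 contact lid mm [-57.   4.] M [-0.05  3.03 -0.35]
```

Force dropped past the catches and then rose again. I'll release (partial opening), then press on the cover's top with closed fingers to seat it fully.

```bash
python3 -m handwheel '[[-1,0,0,-0.2,0,0,0],[0.45,0,0,0,0,0,0],[0.45,0,0,0,0,0,0],[0.45,0,0,-0.7,0,0,0],[0.45,0,0,-0.7,0,0,0]]'
python3 -m handwheel '[[-1,0,0,0,0,0,0],[-1,0,0,0,0,0,0],[-1,0,0,0,0,0,0],[-1,0,0,0,0,0,0],[-1,0,0,0,0,0,0]]'
python3 - <<'E'
from h import *;ct()
import cv2
s=snapshot("side")["color"][:,:,::-1].copy();cv2.imwrite("pics/s4.png",s)
E
```

```text
clock: 23.05
tool_pos: [0.5705, 0.0881, 0.3786]
orientation: [-180.0, -0.1, -168.3]
force: [0.6, -0.4, -0.2]
opening: 0.0635
gripper_force: 0.0
clock: 23.68
tool_pos: [0.5704, 0.088, 0.3784]
orientation: [-180.0, -0.0, -168.3]
force: [-0.3, -0.0, -0.2]
opening: 0.0189
gripper_force: 0.0
TCP lid rel well mm [1.03 4.49] z 0.3784 Flid [-0.3  0.1] 1.3 contact lid mm [32. 12.] M [ 0.02  0.02 -0.03]
```

```bash
python3 -m handwheel '[[-1,0,0,0.7,0,0,0],[-1,0,0,0.1,0,0,0],[-1,0,0,0,0,0,0]]'>/dev/null
python3 -c "from h import *; ct()"
python3 -m handwheel '[[-1,0,0,0.1,0,0,0],[-1,0,0,0,0,0,0]]'>/dev/null
python3 -c "from h import *; ct()"
python3 -m handwheel '[[-1,0,0,0.1,0,0,0],[-1,0,0,0,0,0,0]]'>/dev/null
python3 -c "from h import *; ct()"
python3 -m handwheel '[[-1,0,0,0.1,0,0,0],[-1,0,0,0,0,0,0]]'>/dev/null
python3 -c "from h import *; ct()"
```

```text
TCP lid rel well mm [1.15 4.49] z 0.3588 Flid [ 1.1 -0.1] 1.6 contact lid mm [-120.   10.] M [-0.   -0.04 -0.03]
TCP lid rel well mm [1.29 4.53] z 0.3574 Flid [-1.3  0.7] 6.4 contact lid mm [-43.   2.] M [ 0.06  0.58 -0.01]
TCP lid rel well mm [1.12 4.56] z 0.3573 Flid [-9.1  2.5] 22.4 contact lid mm [-60.  20.] M [0.32 3.38 0.03]
TCP lid rel well mm [0.94 4.58] z 0.3571 Flid [-16.1   5. ] 38.7 contact lid mm [-69.  20.] M [0.61 6.3  0.01]
```

Hard stop with the cover top at 0.1793, which is home height. I'll check both ends with light presses at ±30 mm along x.

```bash
python3 -m handwheel '[[-1,0,0,-0.5,0,0,0],[-1,1,0,0,0,0,0],[-1,0.2,0,0,0,0,0],[-1,0,0,0.35,0,0,0],[-1,0,0,0,0,0,0]]'>/dev/null
python3 -c "from h import *; ct()"
python3 -m handwheel '[[-1,0,0,-0.35,0,0,0],[-1,-1,0,0,0,0,0],[-1,-1,0,0,0,0,0],[-1,-0.4,0,0,0,0,0],[-1,0,0,0.35,0,0,0]]'>/dev/null
python3 -m handwheel '[[-1,0,0,0,0,0,0]]'>/dev/null
python3 -c "from h import *; ct()"
```

```text
TCP lid rel well mm [-28.45   4.4 ] z 0.3572 Flid [-9.9  3.5] 24.7 contact lid mm [-72.  23.] M [0.54 4.04 0.01]
TCP lid rel well mm [31.78  4.79] z 0.3573 Flid [0.1 0.8] 14.9 contact lid mm [-3. -2.] M [ 0.13  0.05 -0.01]
```

Both ends are level, so it's home. The handle is then at about (0.596, −0.038). Lift, turn 90° and move over it.

```bash
python3 -m handwheel '[[-1,0,0,-1,0,0,0],[-1,0,0,-1,0,0,-1],[-1,0,0,-1,0,0,-1],[1,0,0,-0.3,0,0,-1],[1,0,0,0,0,0,-1]]'>/dev/null
python3 -m handwheel '[[1,0,0,0,0,0,-1],[1,0,0,0,0,0,-1],[1,0,0,0,0,0,-1],[1,0,0,0,0,0,-1],[1,0,0,0,0,0,-1]]'>/dev/null
python3 -m handwheel '[[1,0,0,0,0,0,-1],[1,0,0,0,0,0,-1],[1,0,0,0,0,0,-1],[1,0,0,0,0,0,-1],[1,0,0,0,0,0,-1]]'>/dev/null
python3 -m handwheel '[[1,0,0,0,0,0,-1],[1,0,0,0,0,0,0]]'
python3 -c "from h import *; to((.5963,-.0379,.361),-78.35)"
```

```text
clock: 28.35
tool_pos: [0.5993, 0.094, 0.4368]
orientation: [180.0, 0.0, -78.4]
force: [-0.9, -0.3, -0.9]
opening: 0.0874
gripper_force: 0.0
pos [0.5993 0.094  0.4368] rpy [179.96   0.   -78.36] F [-0.9 -0.3 -0.9] open 0.0874 t 28.35
shift [5.14 1.18 3.03] turn [ 0.01  0.   -0.  ]
```

```bash
python3 -m handwheel '[[1,1,0.6,0,0,0,0],[1,1,0.58,0,0,0,0],[1,1,0,0,0,0,0],[1,1,0,0,0,0,0],[1,1,0,0,0,0,0]]'>/dev/null
python3 -m handwheel '[[1,0.14,0,0,0,0,0],[1,0,0,1,0,0,0],[1,0,0,1,0,0,0],[1,0,0,0.95,0,0,0],[1,0,0,0,0,0,0]]'
python3 -m handwheel '[[-1,0,0,0,0,0,0],[-1,0,0,0,0,0,0],[-1,0,0,0,0,0,0],[-1,0,0,0,0,0,0],[-1,0,0,0,0,0,0]]'
python3 -m handwheel '[[-1,0,0,0,0,0,0],[-1,0,0,0,0,0,0],[-1,0,0,0,0,0,0]]'
python3 -c "from h import *; to((.5963,-.0379,.361),-78.35)"
```

```text
clock: 29.6
tool_pos: [0.596, -0.0377, 0.3619]
orientation: [179.8, 0.0, -78.4]
force: [0.3, 0.0, 0.2]
opening: 0.0877
gripper_force: 0.0
clock: 30.22
tool_pos: [0.597, -0.0378, 0.3638]
orientation: [-180.0, 0.0, -78.3]
force: [0.3, -0.1, -0.3]
opening: 0.0433
gripper_force: 0.0
clock: 30.6
tool_pos: [0.5975, -0.0376, 0.3637]
orientation: [-179.9, -0.0, -78.3]
force: [3.8, 0.7, -1.6]
opening: 0.0172
gripper_force: 30.0
pos [ 0.5975 -0.0376  0.3637] rpy [-179.92   -0.    -78.3 ] F [ 3.8  0.7 -1.6] open 0.0172 t 30.6
shift [0.   0.05 0.11] turn [-0.01 -0.    0.01]
```

```bash
cat > arc.py <<'E'
import numpy as np
d=np.radians
def tcp(th,L=.1617):
    ph=th/2;return np.array([-95*np.cos(th)+87*np.sin(th)+L*1e3*np.sin(ph),95*np.sin(th)+87*np.cos(th)+L*1e3*np.cos(ph)])
if __name__=='__main__':
    n=20
    for i in range(n):
        a,b=d(45*i/n),d(45*(i+1)/n);D=tcp(b)-tcp(a);ph=a/2
        zt=-np.array([np.sin(ph),np.cos(ph)]);yt=-np.array([np.cos(ph),-np.sin(ph)])
        print(i,'y',round(D@yt/25,3),'z',round(D@zt/25,3),'turn x',round(-45/n/2/6,3))
    print((tcp(d(45))-tcp(0)))
E
python3 arc.py
```

```text
0 y -0.267 z -0.145 turn x -0.188
1 y -0.269 z -0.142 turn x -0.188
2 y -0.272 z -0.14 turn x -0.188
3 y -0.275 z -0.137 turn x -0.188
4 y -0.278 z -0.134 turn x -0.188
5 y -0.28 z -0.131 turn x -0.188
6 y -0.283 z -0.128 turn x -0.188
7 y -0.285 z -0.125 turn x -0.188
8 y -0.288 z -0.122 turn x -0.188
9 y -0.29 z -0.118 turn x -0.188
10 y -0.292 z -0.115 turn x -0.188
11 y -0.295 z -0.112 turn x -0.188
12 y -0.297 z -0.109 turn x -0.188
13 y -0.299 z -0.105 turn x -0.188
14 y -0.301 z -0.102 turn x -0.188
15 y -0.303 z -0.098 turn x -0.188
16 y -0.305 z -0.095 turn x -0.188
17 y -0.307 z -0.091 turn x -0.188
18 y -0.309 z -0.088 turn x -0.188
19 y -0.31 z -0.084 turn x -0.188
[151.22305676  29.38475458]
```

```bash
python3 -m handwheel '[[-1,0,-0.27,-0.145,-0.188,0,0],[-1,0,-0.27,-0.14,-0.188,0,0],[-1,0,-0.27,-0.14,-0.188,0,0],[-1,0,-0.275,-0.137,-0.188,0,0],[-1,0,-0.278,-0.134,-0.188,0,0]]'
python3 -m handwheel '[[-1,0,-0.28,-0.13,-0.188,0,0],[-1,0,-0.283,-0.128,-0.188,0,0],[-1,0,-0.285,-0.125,-0.188,0,0],[-1,0,-0.288,-0.122,-0.188,0,0],[-1,0,-0.29,-0.118,-0.188,0,0]]'
```

```text
clock: 31.22
tool_pos: [0.631, -0.0307, 0.3794]
orientation: [174.2, 0.0, -78.3]
force: [-1.0, -2.4, -10.5]
opening: 0.0174
gripper_force: 30.0
clock: 31.85
tool_pos: [0.6677, -0.023, 0.3911]
orientation: [168.6, -0.0, -78.3]
force: [-5.9, -0.3, -6.0]
opening: 0.0172
gripper_force: 30.0
```

Forces are small, so continue to 45°.

```bash
python3 -m handwheel '[[-1,0,-0.292,-0.115,-0.188,0,0],[-1,0,-0.295,-0.112,-0.188,0,0],[-1,0,-0.297,-0.109,-0.188,0,0],[-1,0,-0.3,-0.105,-0.188,0,0],[-1,0,-0.3,-0.102,-0.188,0,0]]'
python3 -m handwheel '[[-1,0,-0.303,-0.098,-0.188,0,0],[-1,0,-0.305,-0.095,-0.188,0,0],[-1,0,-0.307,-0.09,-0.188,0,0],[-1,0,-0.309,-0.088,-0.188,0,0],[-1,0,-0.31,-0.084,-0.188,0,0]]'
python3 -m handwheel '[[-1,0,0,0,0,0,0],[-1,0,0,0,0,0,0]]'
python3 - <<'E'
from h import *
import cv2
from scipy.optimize import brentq
o=get_obs();c,s=np.cos(np.radians(11.65)),np.sin(np.radians(11.65))
ph=np.radians(180-o['orientation'][0]);d=o['tool_pos']-[.5975,-.0376,.3637];X=1e3*(c*d[0]+s*d[1]);Z=1e3*d[2]
h=np.array([X-161.7*np.sin(ph),Z+161.7-161.7*np.cos(ph)])
p=h+[-95,87];print('rel hinge',p,np.hypot(*p),'theta',np.degrees(np.arctan2(87,-95)-np.arctan2(p[1],p[0])),'drift y',-s*d[0]+c*d[1])
im=snapshot("side")["color"][:,:,::-1].copy()
cv2.imwrite("pics/end.png",cv2.resize(im[80:260,180:420],(800,600),interpolation=2))
E
```

```text
clock: 32.48
tool_pos: [0.7061, -0.015, 0.3966]
orientation: [163.0, -0.0, -78.3]
force: [-7.1, 0.3, -1.2]
opening: 0.0171
gripper_force: 30.0
clock: 33.1
tool_pos: [0.7454, -0.0068, 0.3959]
orientation: [157.5, -0.0, -78.3]
force: [-7.1, 2.8, 6.2]
opening: 0.0172
gripper_force: 30.0
clock: 33.35
tool_pos: [0.7455, -0.0068, 0.396]
orientation: [157.6, -0.1, -78.3]
force: [-5.1, 1.4, 2.9]
opening: 0.0169
gripper_force: 30.0
rel hinge [ -5.3994854  131.47127455] 131.5821054438981 theta 45.165077039388905 drift y 0.00028829131819785997
```

View pics/end.png

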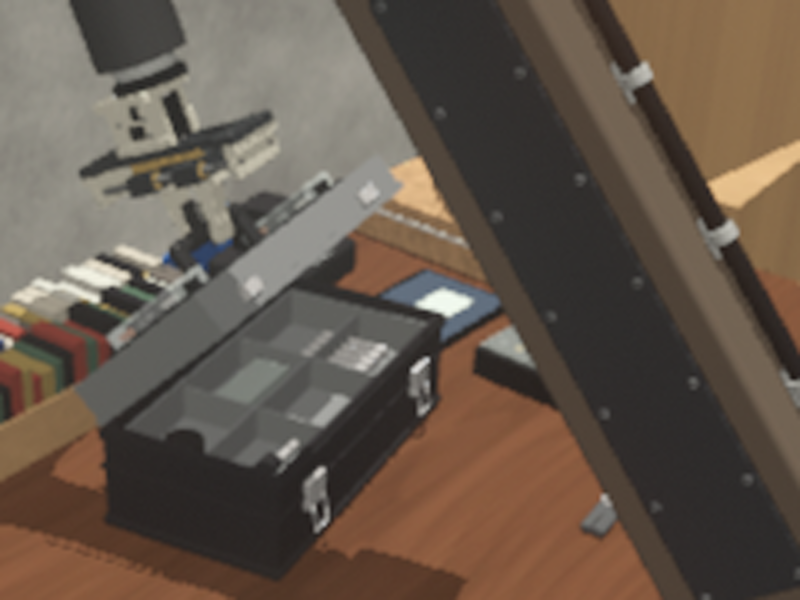

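The lid is open at about 45°, held by the handle. The organiser (crop (155,310)) sits flush like the fixed one at (295,205). Handing in.

```bash
python3 -c "
from plant import *
print(close_job())"
```

```text
the job is handed in; nothing more can be done
None
```

The organiser is pressed fully home in the lid's well, and the job was handed in with the gripper holding the lid by its handle at about 45° (45.2° worked out from the arm's pose).

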